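# Load the mixer from the transport rack in reverse order

### The job

Move the four sample bottles from the transport rack into the mixer's four cells, one bottle to a cell, in the reverse order along the row: the bottle standing nearest the mixer goes in the cell nearest the rack, and so on to the bottle farthest from the mixer, which goes in the cell farthest from the rack. So seen from the robot the row ends up the other way round, left for right. Leave every bottle standing upright on the floor of its cell; set them down without dropping or toppling any.

Things in the scene. Friction and masses are not known exactly. Their poses are not given: they have to be found in the camera images.
- tall: Sample bottle, the tallest and slimmest: round body 24 mm across, round flat-topped cap 26 mm across, 90 mm tall over all, cap from 70 to 90 mm up; 40 to 85 g. White plastic body, blue cap, as on all the bottles. Origin: centre of its underside; z up its axis. Loose; starts upright in any one of the rack's four places.
- wide: Sample bottle, the shortest and widest: round body 34 mm across, round flat-topped cap 36 mm across, 64 mm tall over all, cap from 44 to 64 mm up; 60 to 130 g. White plastic body, blue cap, as on all the bottles. Origin: centre of its underside; z up its axis. Loose; starts upright in any one of the rack's four places.
- domed: Sample bottle with a rounded, domed cap top: round body 28 mm across, cap 30 mm across, 82 mm tall over all, straight part of the cap from 50 to 70 mm up, the dome on it from 70 to 82 mm; 55 to 115 g. White plastic body, blue cap, as on all the bottles. Origin: centre of its underside; z up its axis. Loose; starts upright in any one of the rack's four places.
- square: Sample bottle of square section: body 28 x 28 mm, square flat-topped cap 30 x 30 mm, 76 mm tall over all, cap from 56 to 76 mm up; x and y square to its sides; 55 to 115 g. White plastic body, blue cap, as on all the bottles. Origin: centre of its underside; z up its axis. Loose; starts upright in any one of the rack's four places.
- cup_a: Square white cup fixed in the rack, in which the tall bottle stands at the start: outside 54 x 54 x 20 mm high, walls 3 mm, inner floor 3 mm above its origin. Origin: centre of its underside, 8 mm above the bench; axes as the rack's. The four cups look alike and stay put; which of the rack's four places each has varies.
- cup_b: Square white cup fixed in the rack, in which the wide bottle stands at the start: outside 54 x 54 x 20 mm high, walls 3 mm, inner floor 3 mm above its origin. Origin: centre of its underside, 8 mm above the bench; axes as the rack's. The four cups look alike and stay put; which of the rack's four places each has varies.
- cup_c: Square white cup fixed in the rack, in which the domed bottle stands at the start: outside 54 x 54 x 20 mm high, walls 3 mm, inner floor 3 mm above its origin. Origin: centre of its underside, 8 mm above the bench; axes as the rack's. The four cups look alike and stay put; which of the rack's four places each has varies.
- cup_d: Square white cup fixed in the rack, in which the square bottle stands at the start: outside 54 x 54 x 20 mm high, walls 3 mm, inner floor 3 mm above its origin. Origin: centre of its underside, 8 mm above the bench; axes as the rack's. The four cups look alike and stay put; which of the rack's four places each has varies.
- rack: Fixed aluminium rack on the bench, left or right of the mixer: tray 76 mm (x) by 244 mm (y), 8 mm thick, 36 mm high end plates, bar handles out to y = +-130 mm. Its four cups stand in a row along y, centred at x = 0, y = -84, -28, 28, 84 mm. Origin: centre of its underside; z up, y along the row to the robot's left (yaw within 0.3 rad).
- mixer: Fixed mixer: grey body 150 x 250 (y) mm, white panel with black screen along its far side (x 75 to 135 mm, 68 mm high). On top four open square cells centred at x = 0, y = -84, -28, 28, 84 mm, inside 52 x 52 mm, walls 4 mm; cell floor 55 mm above the origin, wall tops 75 mm. Origin: under the grey body's centre at bench height; z up, y along the row to the robot's left (yaw within 0.3 rad).
Things that resemble listed ones, but are neither listed nor needed, are in the scene too. Leave any green or red look-alike of the domed alone.

How it is judged:
At the end, for the whole second after the job is handed in: Each bottle stands upright (within 0.1 rad) and still on the floor of its cell, within 16 mm of the cell centre along each mixer axis and 6 mm in height, in the reverse of the starting order: the bottle that began at rack y = Y stands at mixer y = -Y (((y of cup_a in the frame of rack between -0.104 and -0.064 m and y of tall in the frame of mixer between 0.068 and 0.1 m) or (y of cup_a in the frame of rack between -0.048 and -0.008 m and y of tall in the frame of mixer between 0.012 and 0.044 m) or (y of cup_a in the frame of rack between 0.008 and 0.048 m and y of tall in the frame of mixer between -0.044 and -0.012 m) or (y of cup_a in the frame of rack between 0.064 and 0.104 m and y of tall in the frame of mixer between -0.1 and -0.068 m)) and x of tall in the frame of mixer between -0.016 and 0.016 m and z of tall in the frame of mixer between 0.049 and 0.061 m and angle between each of tall, wide, domed, square's own z axis and vertical below 0.1 rad and linear speed of each of tall, wide, domed, square below 0.02 m/s and ((y of cup_b in the frame of rack between -0.104 and -0.064 m and y of wide in the frame of mixer between 0.068 and 0.1 m) or (y of cup_b in the frame of rack between -0.048 and -0.008 m and y of wide in the frame of mixer between 0.012 and 0.044 m) or (y of cup_b in the frame of rack between 0.008 and 0.048 m and y of wide in the frame of mixer between -0.044 and -0.012 m) or (y of cup_b in the frame of rack between 0.064 and 0.104 m and y of wide in the frame of mixer between -0.1 and -0.068 m)) and x of wide in the frame of mixer between -0.016 and 0.016 m and z of wide in the frame of mixer between 0.049 and 0.061 m and ((y of cup_c in the frame of rack between -0.104 and -0.064 m and y of domed in the frame of mixer between 0.068 and 0.1 m) or (y of cup_c in the frame of rack between -0.048 and -0.008 m and y of domed in the frame of mixer between 0.012 and 0.044 m) or (y of cup_c in the frame of rack between 0.008 and 0.048 m and y of domed in the frame of mixer between -0.044 and -0.012 m) or (y of cup_c in the frame of rack between 0.064 and 0.104 m and y of domed in the frame of mixer between -0.1 and -0.068 m)) and x of domed in the frame of mixer between -0.016 and 0.016 m and z of domed in the frame of mixer between 0.049 and 0.061 m and ((y of cup_d in the frame of rack between -0.104 and -0.064 m and y of square in the frame of mixer between 0.068 and 0.1 m) or (y of cup_d in the frame of rack between -0.048 and -0.008 m and y of square in the frame of mixer between 0.012 and 0.044 m) or (y of cup_d in the frame of rack between 0.008 and 0.048 m and y of square in the frame of mixer between -0.044 and -0.012 m) or (y of cup_d in the frame of rack between 0.064 and 0.104 m and y of square in the frame of mixer between -0.1 and -0.068 m)) and x of square in the frame of mixer between -0.016 and 0.016 m and z of square in the frame of mixer between 0.049 and 0.061 m); the robot touches nothing.
It fails at once if a bottle is knocked or laid over (tilted by more than 40 degrees) (angle between any of tall, wide, domed, square's own z axis and vertical above 0.7 rad).
It fails at once if a bottle is dropped or thrown (faster than 0.7 m/s while nothing touches it: a free fall of about 25 mm) ((contact force between tall and anything else below 0.01 N and linear speed of tall above 0.7 m/s) or (contact force between wide and anything else below 0.01 N and linear speed of wide above 0.7 m/s) or (contact force between domed and anything else below 0.01 N and linear speed of domed above 0.7 m/s) or (contact force between square and anything else below 0.01 N and linear speed of square above 0.7 m/s)).
It also fails if it takes over 125 s, if anything falls off the work surface, if the arm or the gripper's body presses on something with over 40 N, if the wrist force passes 120 N, or if a joint passes its speed limit or range.

### The arm

A 7-joint arm with a two-finger parallel gripper is mounted at the origin on the work surface. World frame = base frame: x ahead of the robot, y to its left, z up, the work surface at z = 0. Lengths are in m, angles in rad, forces in N, time in s.
With the tool pointing down it reaches from about 0.375 to 0.925 m from the base axis. Payload 3.1 kg.
Tool frame: the origin (TCP) lies at the very end of the fingers, on their centre line; the grasp point (between the pads) lies 19 mm behind it; z points along the fingers, y is the line along which they close (so a half turn about z gives the same grasp; the last joint's range is limited). The gripper opens to 85 mm and grips with 20 to 120 N. Pads are 22 mm wide; open, the fingers measure 114 mm over their backs; the gripper's body (76 mm by 85 mm) begins 54 mm behind the grasp point. The pads swing forward as they close: fully open they stand 13 mm farther back than shut.
Start: joints at [1.147, 0.383, 0.044, 1.598, -0.018, 1.161, -0.05], TCP at [0.208, -0.616, 0.231] pointing down, gripper open.
Joint ranges: [-2.61, 2.61], [-0.41, 2.15], [-1.48, 1.57], [0, 2.5], [-1.57, 4.71], [0.05, 1.97], [-2.85, 2.85]. Speed limits (rad/s): [2.79, 2.79, 3.14, 3.14, 3.14, 3.14, 3.14].

### API

Orientations are given as [roll, pitch, yaw] about the fixed x, y, z axes, in that order (R = Rz(yaw) Ry(pitch) Rx(roll)).
In Python, from rig import r gives the robot as it stands. The module is installed in compiled form; this text tells all that it offers.
- The arm moves only by the shell command python3 -m handwheel 'ROWS'. ROWS is JSON, one flat list of numbers, 5 for each row, row after row: the opening, from 0 (shut) to 1 (fully open), then the shift along the tool's x, y, z as a fraction of full scale, then the turn about the tool's z as a fraction of full scale. In form: [jaw, x, y, z, roll, jaw, x, y, z, roll, ...]. A call has 1 to 10 rows; each row is the pose to reach, as a shift and turn from the pose commanded when the call began, along the tool's axes at that moment, turning the shorter way round; what a row does not reach only later rows make up. Full scale, the value 1, is 1000 mm for a shift and 180 degrees for a turn. A row lasts 1/12 s, in which the tool goes at most 41.7 mm and 7.16 degrees, less where a joint would pass 70% of its speed; a pose out of reach is approached as far as the arm can. A call with a number of a shift or a turn outside -1 to 1 is refused whole. A call with a gripper value outside its range is refused whole. The fingers move at their own pace and stop on an object; the grip force is fixed at half the most. Time passes only in rows, so rows that repeat a pose let the fingers close. It gives the time, the measured TCP pose, the force, the opening and the grip force at its end, in the units of the state.
- r.sense(): the state, without advancing time (a new reading comes with each control period).
- r.read_camera(name): name is "side" or "top"; returns the picture (384x512x3 uint8, red, green, blue); there is no depth.
- r.get_calibration(name): a dict with "camera_matrix" (3x3 intrinsics, pixels), "D" ([k1, k2, p1, p2, k3] as OpenCV has them; the pictures are not rectified), "eye" and "attitude" of the camera in the world. Camera axes: x right, y down, z forward; pixel columns grow to the right and rows downward; lengths in m; the calibration is good to about 2 mm. A picture is of the moment at which its call begins. get_calibration takes no time and is no camera call.
- r.job_done(): hands the job in; it is judged then, once.
Trained networks look in the newest picture that a camera, given by its name, has taken for a name from the list of things; names that differ only in an ending like _2 or _b are one class to them, and where a whole thing is asked for, a point or a joint stands for the part that bears it (a point fixed in the world has none). Each returns a list of dicts, best first, with "score" (0 to 1); they miss things now and then, are a little off and sometimes report something else, mostly with a low value. They report only what shows in the picture. A call takes as long as a camera call. They do not tell look-alikes from the thing itself.
- r.boxes_of(camera, label): "point" ([column, row] in pixels, amid what is visible of it).
- r.tip_of(camera, label): "point" ([column, row] in pixels: a listed point, or the origin of a listed thing).
The state is a dict: "time": time; "joint_positions": joint angles; "joint_vel": joint speeds; "tau": joint torques, N m; "position": TCP position; "eef_rot": TCP orientation; "contact_force": force on the tool from outside, world axes, zero at the start; "torque": the same for the moment, N m; "gripper_width": finger opening in m; "gripper_force": force on a finger pad.
Only numpy, scipy, OpenCV 4.12 (cv2) and the standard library are available. Lean on these libraries where they do the work, as an engineer would, in place of code of your own. Each camera call takes 0.05 s, during which the arm holds its last target. There are 200 camera calls.

## Working session

There is one attempt and no reset: what is moved stays moved. The work goes in short steps, Python scripts to look and compute and a shell command to move; the robot and the scene stay as the last step left them, time stands still between calls to the robot, and variables do not carry over. Pictures are saved under pics/ and viewed, at most 14 in all, crops included, and the job is handed in when it is done.

```bash
mkdir -p pics; python3 - <<'E'
from rig import r
import cv2
for c in("top","side"):
    im=r.read_camera(c); cv2.imwrite(f"pics/{c}0.png",im[:,:,::-1])
    k=r.get_calibration(c); print(c,k)
    for l in("tall","wide","domed","square","cup_a","rack","mixer"):
        print(l,[(round(d["score"],2),[round(float(v)) for v in d["point"]]) for d in r.tip_of(c,l)][:6])
s=r.sense();print(s)
E
```

```text
top {'camera_matrix': array([[490.0060287 ,   0.        , 259.11312941],
       [  0.        , 490.0060287 , 192.30421047],
       [  0.        ,   0.        ,   1.        ]]), 'D': array([-0.12499449,  0.        ,  0.        ,  0.        ,  0.        ]), 'eye': array([0.34141991, 0.03974746, 1.14578302]), 'attitude': array([-2.99941739, -0.01436029, -1.55700722])}
tall [(0.63, [197, 180])]
wide [(0.57, [170, 185]), (0.55, [192, 178])]
domed [(0.78, [178, 137]), (0.66, [142, 233]), (0.62, [107, 163]), (0.61, [107, 197]), (0.56, [147, 186])]
square [(0.56, [217, 179])]
cup_a [(0.86, [190, 182]), (0.81, [218, 178]), (0.63, [170, 183]), (0.58, [144, 188])]
rack [(0.88, [181, 185])]
mixer [(0.96, [341, 186])]
side {'camera_matrix': array([[444.59551465,   0.        , 256.36272638],
       [  0.        , 444.59551465, 189.78312566],
       [  0.        ,   0.        ,   1.        ]]), 'D': array([-0.12608005,  0.        ,  0.        ,  0.        ,  0.        ]), 'eye': array([0.31324478, 0.62421725, 0.73409026]), 'attitude': array([-2.39275521e+00, -6.73860226e-04, -2.80579731e+00])}
tall
[... 405 characters left out ...]
14718361,  0.3828326 ,  0.04390634,  1.59785087, -0.01790843,
        1.16120599, -0.04986677]), 'joint_vel': array([ 1.94041478e-03, -6.06686036e-05,  1.16032338e-04,  4.17544543e-04,
        1.00291193e-03,  3.60775480e-04, -9.21113826e-04]), 'tau': array([ 3.71463848e-04, -4.33373988e+01,  1.02334768e+00, -2.49902380e+01,
        1.06158323e-02,  1.68407758e-03,  2.45224427e-07]), 'position': array([ 0.20808275, -0.61582587,  0.23133571]), 'eef_rot': array([ 3.14149878e+00, -3.57229672e-05,  3.25883524e-01]), 'contact_force': array([ 0.72187145,  0.07332188, -0.2744737 ]), 'torque': array([-0.02576384,  0.0131258 ,  0.05347314]), 'gripper_force': 0.0, 'gripper_width': 0.08505157710533762}
```

View pics/top0.png

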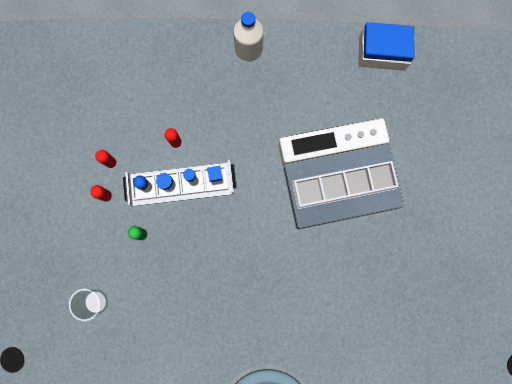

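View pics/side0.png

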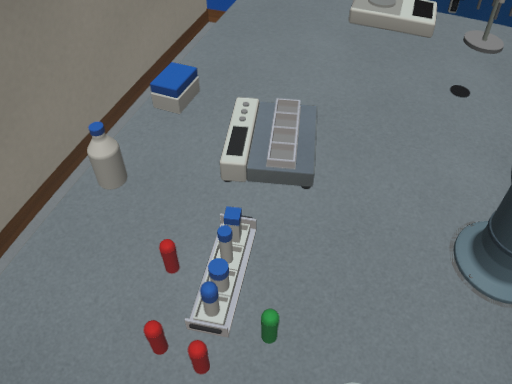

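```bash
cat > h.py <<'E'
import cv2, numpy as np
from rig import r
from scipy.spatial.transform import Rotation as R
from scipy.optimize import least_squares
def proj(c,P):
    k=r.get_calibration(c); M=R.from_euler('xyz',k["attitude"]).as_matrix().T
    rv=cv2.Rodrigues(M)[0]; t=-M@k["eye"]
    return cv2.projectPoints(np.asarray(P,float).reshape(-1,1,3),rv,t,k["camera_matrix"],k["D"])[0].reshape(-1,2)
def cen(pts):
    m=cv2.moments(cv2.convexHull(pts.astype(np.float32)))
    a=.5*np.arctan2(2*m["mu11"],m["mu20"]-m["mu02"])
    return np.array([m["m10"]/m["m00"],m["m01"]/m["m00"],a])
def blobs(mask,amin=40):
    n,l,s,c=cv2.connectedComponentsWithStats(mask.astype(np.uint8))
    return [(s[i][4],c[i].round(2),l==i) for i in range(1,n) if s[i][4]>=amin]
def blue(im):
    h=cv2.cvtColor(im,cv2.COLOR_RGB2HSV); return (abs(h[...,0].astype(int)-112)<14)&(h[...,1]>140)&(h[...,2]>60)
CAP=dict(tall=(.013,.070,.090),wide=(.018,.044,.064),domed=(.015,.050,.079),square=(.017,.056,.076))
def cap(n,x,y,z0):
    q,a,b=CAP[n]; t=np.linspace(0,2*np.pi,24,endpoint=False)
    return np.array([[x+q*np.cos(u),y+q*np.sin(u),z0+z] for u in t for z in(a,b)])
def fitcap(n,obs,z0):  # obs: {cam:(u,v)}
    f=lambda p:np.concatenate([cen(proj(c,cap(n,*p,z0)))[:2]-o for c,o in obs.items()])
    s=least_squares(f,[.4,.2],diff_step=1e-3); return s.x,s.fun
def box(p,xs,ys,zs):
    c,s=np.cos(p[2]),np.sin(p[2])
    return np.array([[p[0]+c*x-s*y,p[1]+s*x+c*y,z] for x in xs for y in ys for z in zs])
E
python3 - <<'E'
from h import *
ims={c:cv2.imread(f"pics/{c}0.png")[:,:,::-1].copy() for c in("top","side")}
roi={"top":(125,150,235,210),"side":(190,200,250,325)}
for c in ims:
    b=blue(ims[c]); x0,y0,x1,y1=roi[c]; m=np.zeros_like(b); m[y0:y1,x0:x1]=b[y0:y1,x0:x1]
    print(c,[(a,p) for a,p,_ in blobs(m,15)])
rt={"top":(288,150,402,215),"side":(262,92,305,170)}
obs={}
for c in ims:
    g=ims[c].min(axis=2); x0,y0,x1,y1=rt[c]; m=np.zeros(g.shape,bool); m[y0:y1,x0:x1]=g[y0:y1,x0:x1]>135
    bl=sorted(blobs(m),key=lambda t:-t[0])[:3]; print(c,[(a,p) for a,p,_ in bl])
    ys,xs=np.nonzero(bl[0][2]); obs[c]=cen(np.c_[xs,ys]); print(obs[c])
f=lambda p:np.concatenate([(cen(proj(c,box(p,(-.03,.03),(-.114,.114),(.058,.075))))-obs[c])*[1,1,50] for c in obs])
s=least_squares(f,[.38,-.15,0.05],diff_step=1e-3); print(s.x,s.fun)
vis=[]
for c in ims:
    big=cv2.resize(ims[c][:,:,::-1],None,fx=4,fy=4,interpolation=cv2.INTER_CUBIC)
    for y in(-.084,-.028,.028,.084):
        q=proj(c,box(s.x,(-.026,.026),(y-.026,y+.026),(.075,)))[[0,1,3,2]]
        cv2.polylines(big,[((q+.5)*4).astype(int)],True,(0,0,255),1)
    vis.append(big[480:880,480:1640] if c=="top" else big[350:1340,700:1300])
a=cv2.resize(vis[0],(800,276)); b=cv2.resize(np.rot90(vis[1]),(530,321)); out=np.zeros((597,800,3),np.uint8); out[:276]=a; out[276:,:530]=b
cv2.imwrite("pics/chk.png",out)
E
```

```text
top [(np.int32(182), array([214.34, 173.25])), (np.int32(115), array([188.91, 174.46])), (np.int32(210), array([163.99, 180.64])), (np.int32(151), array([140.18, 182.12]))]
side [(np.int32(266), array([231.91, 215.52])), (np.int32(194), array([224.23, 233.27])), (np.int32(348), array([218.15, 268.73])), (np.int32(292), array([208.83, 291.94]))]
top [(np.int32(3113), array([347.84, 183.12])), (np.int32(314), array([309.74, 154.24])), (np.int32(53), array([386.51, 212.87]))]
[ 3.50690972e+02  1.80794626e+02 -2.51422169e-01]
side [(np.int32(545), array([285.01, 131.3 ]))]
[284.40986602 130.3046082   -1.43927231]
[ 0.52358193 -0.17896179  0.22821787] [-0.49531808  0.88344388  2.06020133 -0.84141675 -1.16568192 -1.30113424]
```

View pics/chk.png

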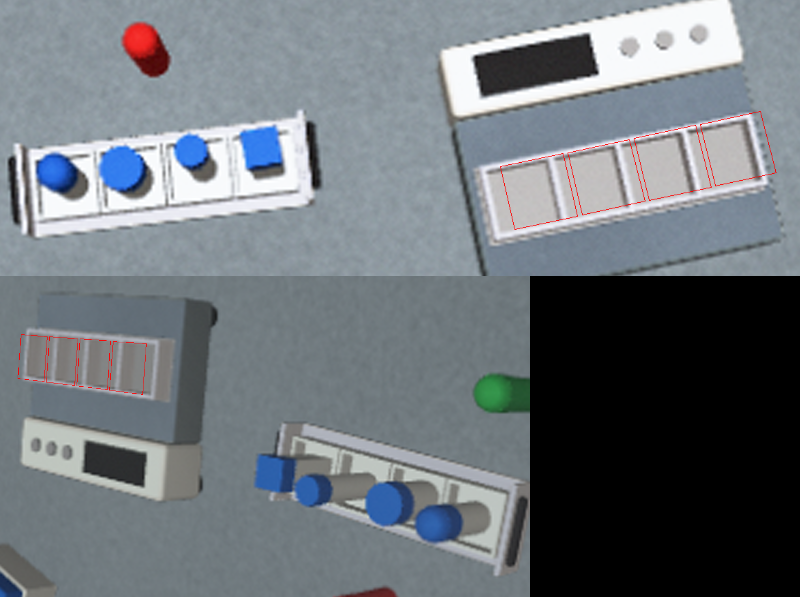

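```bash
python3 - <<'E'
from h import *
ims={c:cv2.imread(f"pics/{c}0.png")[:,:,::-1].copy() for c in("top","side")}
rt={"top":(288,150,402,215),"side":(262,92,305,170)}
obs={};ms={}
for c in ims:
    g=ims[c].astype(int); x0,y0,x1,y1=rt[c]; m=np.zeros(g.shape[:2],bool); m[y0:y1,x0:x1]=((g[...,2]-g[...,0]<8)&(g[...,0]>85))[y0:y1,x0:x1]
    if c=="top":
        yy,xx=np.indices(m.shape); m&= yy>163+(xx-294)*-.21+8   # below the panel
    bl=sorted(blobs(m,20),key=lambda t:-t[0])[:4]; print(c,[(a,p) for a,p,_ in bl])
    ys,xs=np.nonzero(bl[0][2]); obs[c]=cen(np.c_[xs,ys]); ms[c]=bl[0][2]; print(obs[c])
def fit(cs):
    f=lambda p:np.concatenate([(cen(proj(c,box(p,(-.03,.03),(-.114,.114),(.055,.075))))-obs[c])*[1,1,50] for c in cs])
    s=least_squares(f,[.5,-.17,0.2],diff_step=1e-3); print(cs,s.x.round(4),s.fun.round(2)); return s
for cs in(["top"],["side"]): fit(cs)
s=fit(["top","side"])
b=dict(square=((214.34,173.25),(231.91,215.52)),tall=((188.91,174.46),(224.23,233.27)),wide=((163.99,180.64),(218.15,268.73)),domed=((140.18,182.12),(208.83,291.94)))
P={}
for n,(t,d) in b.items():
    x,e=fitcap(n,dict(top=t,side=d),.011); P[n]=x; print(n,x.round(4),e.round(2))
d=np.polyfit([p[1] for p in P.values()],[p[0] for p in P.values()],1); ry=np.arctan(-d[0]); print("rack yaw",ry)
vis=[]
for c in ims:
    big=cv2.resize(ims[c][:,:,::-1],None,fx=4,fy=4,interpolation=cv2.INTER_CUBIC)
    for y in(-.084,-.028,.028,.084):
        q=proj(c,box(s.x,(-.026,.026),(y-.026,y+.026),(.075,)))[[0,1,3,2]]
        cv2.polylines(big,[((q+.5)*4).astype(int)],True,(0,0,255),1)
    for n in P:
        q=proj(c,cap(n,*P[n],.011)[1::2]); cv2.polylines(big,[((q+.5)*4).astype(int)],True,(0,0,255),1)
    cc=np.argwhere(ms[c]).astype(int)
    vis.append(big[480:880,480:1640] if c=="top" else big[350:1340,700:1300])
a=cv2.resize(vis[0],(800,276)); b=cv2.resize(np.rot90(vis[1]),(530,321)); out=np.zeros((597,800,3),np.uint8); out[:276]=a; out[276:,:530]=b
cv2.imwrite("pics/chk2.png",out)
E
```

```text
top [(np.int32(2417), array([344.51, 184.77]))]
[ 3.43527808e+02  1.85263240e+02 -1.89986910e-01]
side [(np.int32(1248), array([284.3 , 129.92])), (np.int32(228), array([280.95, 163.47]))]
[284.3742868  129.7192849   -1.44413848]
['top'] [ 0.5153 -0.1637  0.2076] [0. 0. 0.]
['side'] [ 0.5213 -0.1794  0.2139] [-0.  0.  0.]
['top', 'side'] [ 0.5174 -0.1681  0.2113] [ 1.9  -0.89 -0.18  0.21  3.27  0.13]
square [0.5359 0.1264] [-0.06 -0.14  0.13 -0.01]
tall [0.5294 0.1807] [ 0.01  0.06 -0.05 -0.01]
wide [0.5189 0.2395] [ 0.07  0.15 -0.13  0.01]
domed [0.513  0.2924] [-0.71  0.16  0.04 -0.62]
rack yaw 0.14127288921165404
```

View pics/chk2.png

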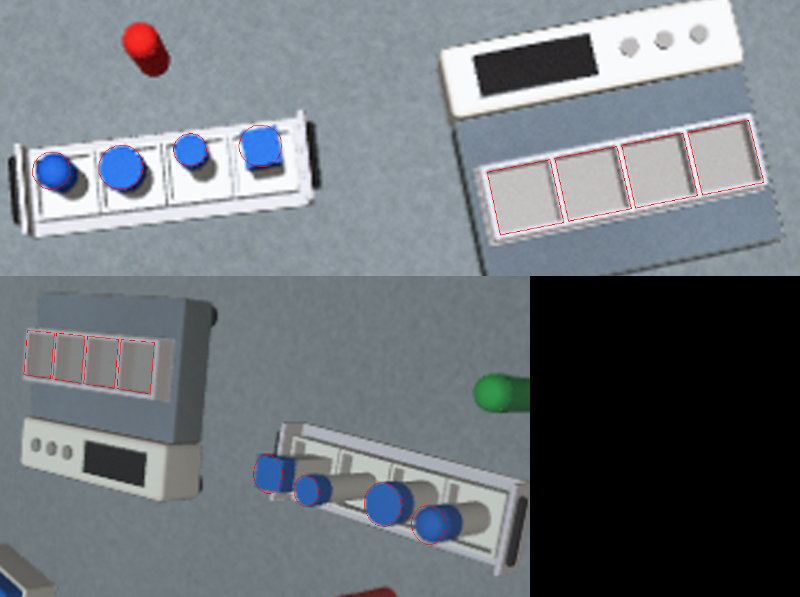

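```bash
cat > to.py <<'E'
import sys; from h import *
x,y,z,yaw=map(float,sys.argv[1:5]); s=r.sense()
M=R.from_euler('xyz',s["eef_rot"]); d=M.inv().apply(np.array([x,y,z])-s["position"])
w=(M.inv()*R.from_euler('xyz',[np.pi,0,yaw])).as_rotvec()
print("t",round(s["time"],2),"pos",s["position"].round(4),s["eef_rot"].round(3),"shift",d.round(4),"roll",(w[2]/np.pi).round(4),"tilt",w[:2].round(3),"w",round(s["gripper_width"],4),"F",s["contact_force"].round(1))
E
python3 -m handwheel '[1,0.457,-0.32,0,-0.44, 1,0.457,-0.32,0,-0.44, 1,0.457,-0.32,0,-0.44, 1,0.457,-0.32,0,-0.44, 1,0.457,-0.32,0,-0.44, 1,0.457,-0.32,0,-0.44, 1,0.457,-0.32,0,-0.44, 1,0.457,-0.32,0,-0.44, 1,0.457,-0.32,0,-0.44, 1,0.457,-0.32,0,-0.44]'; python3 to.py .513 .292 .18 1.706
```

```text
time: 1.63
position: [0.4558, -0.2785, 0.2317]
eef_rot: [3.141, 0.001, 1.582]
contact_force: [0.7, -0.1, -0.1]
gripper_width: 0.0856
gripper_force: 0.0
t 1.63 pos [ 0.4558 -0.2785  0.2317] [3.141e+00 1.000e-03 1.582e+00] shift [0.5699 0.0634 0.0513] roll -0.0396 tilt [0.001 0.001] w 0.0856 F [ 0.7 -0.1 -0.1]
```

```bash
python3 -m handwheel '[1,0.56,0.06,0.02,-0.04, 1,0.56,0.06,0.02,-0.04, 1,0.56,0.06,0.02,-0.04, 1,0.56,0.06,0.02,-0.04, 1,0.56,0.06,0.02,-0.04, 1,0.56,0.06,0.02,-0.04, 1,0.56,0.06,0.02,-0.04, 1,0.56,0.06,0.02,-0.04, 1,0.56,0.06,0.02,-0.04, 1,0.56,0.06,0.02,-0.04]' >/dev/null; python3 -m handwheel '[1,0,0,0,0, 1,0,0,0,0]' >/dev/null; python3 to.py .513 .292 .18 1.706
```

```text
t 2.63 pos [0.4967 0.1381 0.2169] [ 3.141e+00 -2.000e-03  1.709e+00] shift [0.1501 0.0373 0.0372] roll 0.001 tilt [ 0.001 -0.002] w 0.0853 F [ 0.7 -0.4 -0.2]
```

```bash
python3 -m handwheel '[1,0.15,0.037,0.037,0, 1,0.15,0.037,0.037,0, 1,0.15,0.037,0.037,0, 1,0.15,0.037,0.037,0, 1,0.15,0.037,0.037,0, 1,0.15,0.037,0.037,0, 1,0.15,0.037,0.037,0]' >/dev/null; python3 to.py .513 .292 .049 1.706; python3 - <<'E'
from h import *
im=r.read_camera("side"); a=cv2.resize(im[180:350,120:320,::-1],None,fx=3.5,fy=3.5); cv2.imwrite("pics/s1.png",a)
E
```

```text
t 3.22 pos [0.5151 0.2852 0.179 ] [-3.141e+00  2.000e-03  1.699e+00] shift [ 0.0073 -0.0011  0.13  ] roll -0.0022 tilt [-0.001  0.002] w 0.085 F [ 0.5 -0.3  0.8]
```

View pics/s1.png

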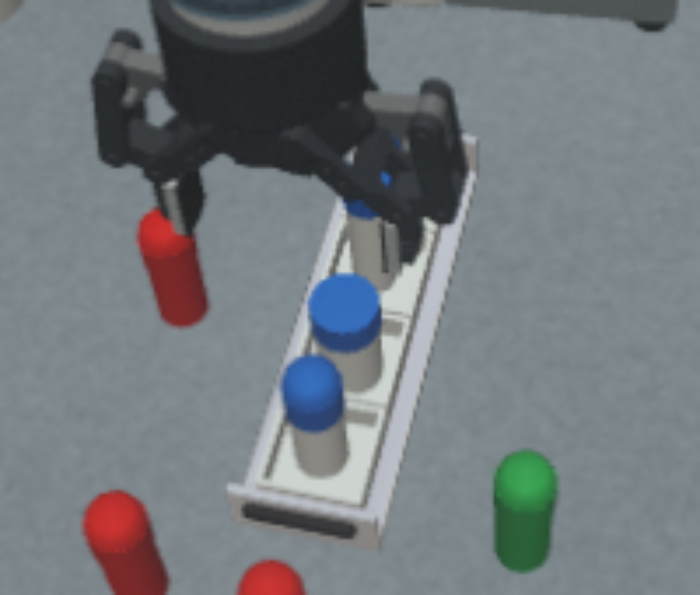

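```bash
python3 -m handwheel '[0.7,0.007,-0.001,0.03,0, 0.7,0.007,-0.001,0.06,0, 0.7,0.007,-0.001,0.09,0, 0.7,0.007,-0.001,0.11,0, 0.7,0.007,-0.001,0.12,0, 0.7,0.007,-0.001,0.13,0, 0.7,0.007,-0.001,0.13,0, 0.7,0.007,-0.001,0.13,0]' >/dev/null; python3 to.py .513 .292 .049 1.706;  python3 - <<'E'
from h import *
im=r.read_camera("side"); a=cv2.resize(im[180:350,120:320,::-1],None,fx=3.5,fy=3.5); cv2.imwrite("pics/s2.png",a)
E
```

```text
t 3.93 pos [0.5134 0.2939 0.0502] [ 3.14 -0.    1.7 ] shift [-0.0019 -0.0006  0.0012] roll -0.0019 tilt [ 0.001 -0.   ] w 0.0598 F [ 0.2 -0.5  0.6]
```

View pics/s2.png

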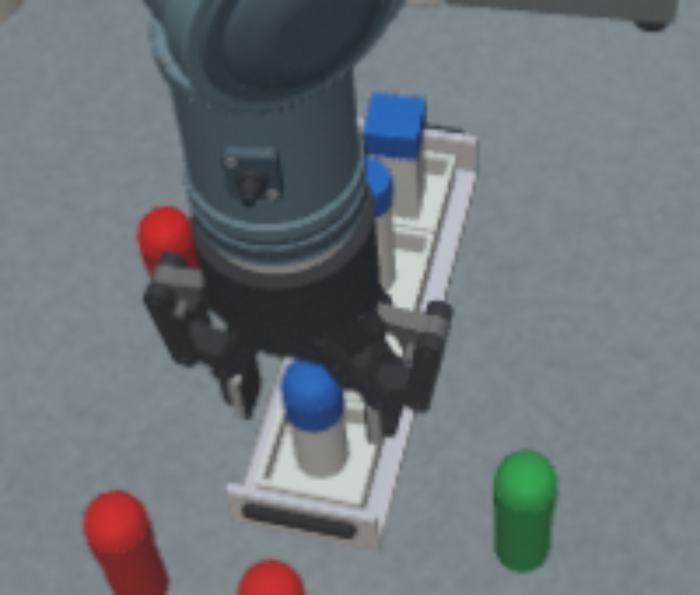

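```bash
python3 - <<'E'
from h import *
s=r.sense();p=s["position"]; M=R.from_euler('xyz',s["eef_rot"])
for n,v in dict(tcp=[0,0,0],f1=[0,.03,0],f2=[0,-.03,0],f1b=[0,.03,-.02],grasp=[0,0,-.019]).items():
    q=proj("side",p+M.apply(v))[0]; print(n,((q-[120,180])*3.5).round(), proj("top",p+M.apply(v))[0].round(1))
print(p,((proj("side",[.513,.292,.011])[0]-[120,180])*3.5).round())
im=r.read_camera("top"); a=cv2.resize(im[110:260,80:280,::-1],None,fx=3.5,fy=3.5); cv2.imwrite("pics/t2.png",a)
E
```

```text
tcp [312. 418.] [141.1 183.8]
f1 [254. 407.] [140.  170.8]
f2 [371. 430.] [142.1 196.8]
f1b [249. 386.] [138.  169.2]
grasp [309. 399.] [139.2 182.4]
[0.51373427 0.29462618 0.05092204] [322. 453.]
```

View pics/t2.png

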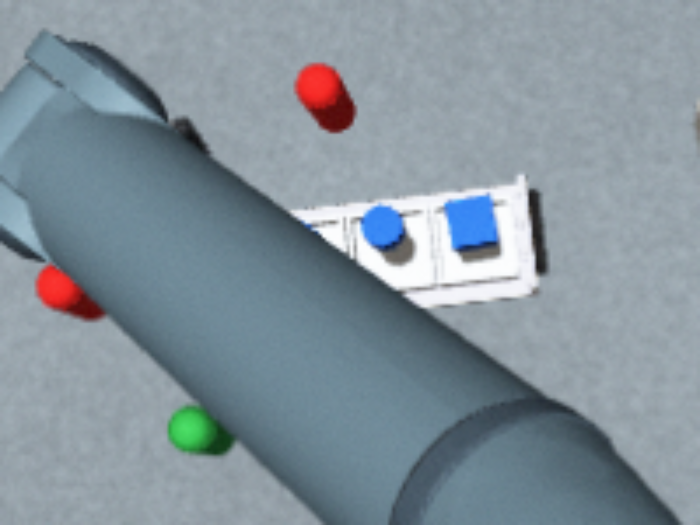

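```bash
python3 -m handwheel '[0,-0.002,0,0.001,0, 0,-0.002,0,0.001,0, 0,-0.002,0,0.001,0, 0,-0.002,0,0.001,0, 0,-0.002,0,0.001,0, 0,-0.002,0,0.001,0, 0,-0.002,0,0.001,0, 0,-0.002,0,0.001,0]'; python3 -m handwheel '[0,0,0,-0.01,0, 0,0,0,-0.03,0, 0,0,0,-0.06,0, 0,0,0,-0.09,0, 0,0,0,-0.12,0, 0,0,0,-0.14,0, 0,0,0,-0.16,0, 0,0,0,-0.16,0, 0,0,0,-0.16,0]';python3 to.py .535 -.2502 .21 1.782
```

```text
time: 4.7
position: [0.5136, 0.2928, 0.0495]
eef_rot: [3.14, -0.0, 1.701]
contact_force: [0.5, -1.1, 6.0]
gripper_width: 0.0285
gripper_force: 59.0
time: 5.45
position: [0.5128, 0.293, 0.2094]
eef_rot: [3.14, -0.001, 1.702]
contact_force: [-0.0, 1.0, -1.5]
gripper_width: 0.0286
gripper_force: 59.2
t 5.45 pos [0.5128 0.293  0.2094] [ 3.140e+00 -1.000e-03  1.702e+00] shift [-0.5414 -0.049  -0.001 ] roll -0.0255 tilt [ 0.002 -0.001] w 0.0286 F [-0.   1.  -1.5]
```

```bash
python3 -m handwheel '[0,-0.015,0,0,0, 0,-0.045,0,0,0, 0,-0.085,-0.01,0,-0.01, 0,-0.125,-0.01,0,-0.01, 0,-0.165,-0.015,0,-0.02, 0,-0.205,-0.02,0,-0.02, 0,-0.245,-0.023,0,-0.025, 0,-0.285,-0.025,0,-0.025, 0,-0.315,-0.028,0,-0.025, 0,-0.33,-0.03,0,-0.025]'; python3 to.py .535 -.2502 .21 1.782; python3 - <<'E'
from h import *
im=r.read_camera("side"); a=cv2.resize(im[60:330,130:390,::-1],None,fx=2.2,fy=2.2); cv2.imwrite("pics/s3.png",a)
E
```

```text
time: 6.28
position: [0.5238, -0.0453, 0.2058]
eef_rot: [-3.136, 0.001, 1.772]
contact_force: [-0.1, -0.0, -1.6]
gripper_width: 0.0288
gripper_force: 59.3
t 6.28 pos [ 0.5238 -0.0453  0.2058] [-3.136e+00  1.000e-03  1.772e+00] shift [-0.203  -0.0301 -0.0038] roll -0.0031 tilt [-0.005  0.001] w 0.0288 F [-0.1 -0.  -1.6]
```

View pics/s3.png

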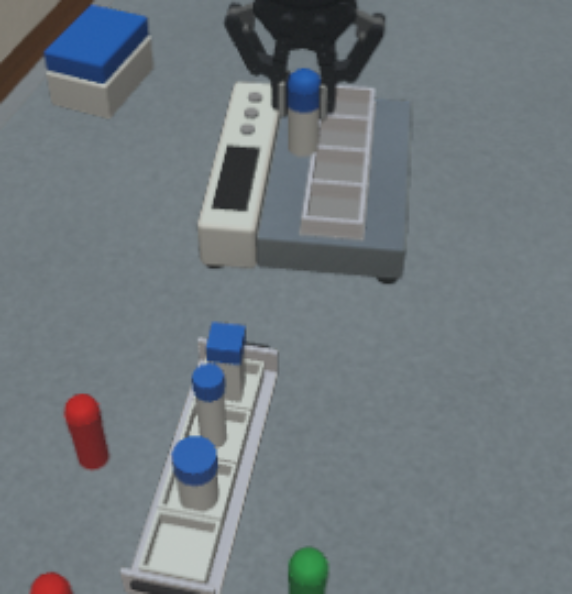

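```bash
python3 -m handwheel '[0,-0.03,-0.005,-0.004,0, 0,-0.07,-0.01,-0.004,0, 0,-0.11,-0.016,-0.004,0, 0,-0.15,-0.022,-0.004,0, 0,-0.185,-0.027,-0.004,-0.003, 0,-0.203,-0.03,-0.004,-0.003, 0,-0.203,-0.03,-0.004,-0.003, 0,-0.203,-0.03,-0.004,-0.003, 0,-0.203,-0.03,-0.004,-0.003]'>/dev/null; python3 to.py .535 -.2502 .0955 1.782
```

```text
t 7.08 pos [ 0.5381 -0.2411  0.2107] [-3.140e+00 -3.000e-03  1.791e+00] shift [-0.0086 -0.0048  0.1152] roll 0.003 tilt [-0.002 -0.003] w 0.0285 F [ 0.   1.3 -0.1]
```

```bash
python3 -m handwheel '[0,-0.004,-0.003,0,0.003, 0,-0.007,-0.005,0.02,0.003, 0,-0.007,-0.005,0.05,0.003, 0,-0.007,-0.005,0.08,0.003, 0,-0.007,-0.005,0.1,0.003, 0,-0.007,-0.005,0.108,0.003, 0,-0.007,-0.005,0.112,0.003, 0,-0.007,-0.005,0.114,0.003, 0,-0.007,-0.005,0.114,0.003, 0,-0.007,-0.005,0.114,0.003]'; python3 to.py .535 -.2502 .0935 1.782
```

```text
time: 7.92
position: [0.5369, -0.2515, 0.1002]
eef_rot: [3.139, 0.002, 1.78]
contact_force: [0.2, 0.4, 0.5]
gripper_width: 0.0282
gripper_force: 59.3
t 7.92 pos [ 0.5369 -0.2515  0.1002] [3.139e+00 2.000e-03 1.780e+00] shift [ 0.0017 -0.0016  0.0067] roll -0.0005 tilt [0.003 0.002] w 0.0282 F [0.2 0.4 0.5]
```

```bash
python3 -m handwheel '[0,0,0,0.001,0, 0,0,-0.001,0.002,0, 0,0,-0.001,0.003,0, 0,0,-0.001,0.004,0, 0,0,-0.001,0.004,0]'; python3 to.py .535 -.2502 .0935 1.782
```

```text
time: 8.33
position: [0.5342, -0.2516, 0.0944]
eef_rot: [-3.141, -0.0, 1.78]
contact_force: [-0.7, 0.9, -0.4]
gripper_width: 0.0286
gripper_force: 59.3
t 8.33 pos [ 0.5342 -0.2516  0.0944] [-3.141 -0.     1.78 ] shift [0.0012 0.0011 0.0009] roll -0.0007 tilt [-0. -0.] w 0.0286 F [-0.7  0.9 -0.4]
```

```bash
python3 -m handwheel '[0,0,0,0.001,0, 0,0,0,0.001,0, 0,0,0,0.001,0]'|grep -E "pos|force"; python3 -m handwheel '[0,0,0,0.001,0, 0,0,0,0.001,0, 0,0,0,0.001,0]'|grep -E "pos|force";python3 -m handwheel '[0,0,0,0.001,0, 0,0,0,0.001,0, 0,0,0,0.001,0]'|grep -E "pos|force"
```

```text
position: [0.5345, -0.2516, 0.0936]
contact_force: [-0.7, -0.4, -0.4]
gripper_force: 59.5
position: [0.5347, -0.2517, 0.0935]
contact_force: [-1.9, -0.3, 5.5]
gripper_force: 60.1
position: [0.5348, -0.2517, 0.0935]
contact_force: [-2.3, 1.5, 9.8]
gripper_force: 60.6
```

```bash
python3 -m handwheel '[0.15,0,0,-0.001,0, 0.3,0,0,-0.001,0, 0.6,0,0,-0.001,0, 0.6,0,0,-0.001,0, 0.6,0,0,-0.001,0, 0.6,0,0,-0.001,0]'; python3 -m handwheel '[0.6,0,0,-0.02,0, 0.6,0,0,-0.05,0, 0.6,0,0,-0.09,0, 0.6,0,0,-0.11,0, 0.6,0,0,-0.11,0]'|grep pos;python3 to.py .5189 .2395 .17 1.706
```

```text
time: 9.58
position: [0.5343, -0.2514, 0.092]
eef_rot: [-3.141, -0.0, 1.78]
contact_force: [-1.1, -0.1, -0.2]
gripper_width: 0.0512
gripper_force: 0.0
position: [0.5387, -0.2528, 0.2088]
t 10.0 pos [ 0.5387 -0.2528  0.2088] [3.132 0.007 1.78 ] shift [0.4859 0.0825 0.0362] roll 0.0236 tilt [0.01  0.007] w 0.0512 F [0.4 0.2 0.4]
```

```bash
python3 -m handwheel '[0.7,0.02,0.005,0,0, 0.7,0.06,0.01,0,0, 0.7,0.1,0.02,0,0.01, 0.7,0.14,0.03,0.02,0.02, 0.7,0.18,0.04,0.02,0.02, 0.7,0.22,0.05,0.02,0.02, 0.7,0.26,0.06,0.02,0.02, 0.7,0.3,0.06,0.02,0.02, 0.7,0.34,0.07,0.02,0.02, 0.7,0.38,0.07,0.02,0.02]'|grep pos;  python3 to.py .5189 .2395 .17 1.706; python3 - <<'E'
from h import *
im=r.read_camera("top"); g=im.copy(); b=blue(im); b[:, :285]=0; b[:150]=0; b[225:]=0
for a,p,_ in blobs(b,30): print(a,p,fitcap("domed",dict(top=p),.055))
im=r.read_camera("side"); b=blue(im); b[:50]=0;b[170:]=0;b[:,:255]=0;b[:,320:]=0
for a,p,_ in blobs(b,15): print(a,p,fitcap("domed",dict(side=p),.055))
E
```

```text
position: [0.5242, 0.1368, 0.182]
t 10.83 pos [0.5242 0.1368 0.182 ] [ 3.141e+00 -1.000e-03  1.717e+00] shift [0.1023 0.0097 0.0121] roll 0.0035 tilt [ 0.001 -0.001] w 0.0599 F [0.4 0.7 0.3]
170 [389.06 173.42] (array([ 0.53395042, -0.25228364]), array([1.05095575e-06, 8.78807782e-08]))
152 [289.15  90.34] (array([ 0.53420957, -0.24933124]), array([-1.18755690e-06,  6.54880523e-07]))
```

```bash
python3 -m handwheel '[0.7,0.03,0.003,0.01,0.003, 0.7,0.06,0.006,0.01,0.003, 0.7,0.085,0.008,0.01,0.003, 0.7,0.097,0.01,0.01,0.003, 0.7,0.097,0.01,0.01,0.003, 0.7,0.097,0.01,0.01,0.003, 0.7,0.097,0.01,0.01,0.003]'|grep pos;  python3 to.py .5189 .2395 .043 1.706
```

```text
position: [0.5202, 0.2295, 0.1719]
t 11.52 pos [0.5202 0.2295 0.1719] [-3.141e+00  2.000e-03  1.705e+00] shift [1.030e-02 1.000e-04 1.289e-01] roll -0.0002 tilt [-0.001  0.002] w 0.06 F [ 0.7 -0.3 -0.1]
```

```bash
python3 -m handwheel '[0.7,0.004,0,0,0, 0.7,0.009,0,0.03,0, 0.7,0.009,0,0.06,0, 0.7,0.009,0,0.09,0, 0.7,0.009,0,0.11,0, 0.7,0.009,0,0.12,0, 0.7,0.009,0,0.127,0, 0.7,0.009,0,0.128,0, 0.7,0.009,0,0.128,0, 0.7,0.009,0,0.128,0]'|grep -E "pos|contact";  python3 to.py .5189 .2395 .043 1.706;python3 -m handwheel '[0,0,0,0,0, 0,0,0,0,0, 0,0,0,0,0, 0,0,0,0,0, 0,0,0,0,0, 0,0,0,0,0, 0,0,0,0,0, 0,0,0,0,0]';  python3 to.py .5189 .2395 .043 1.706
```

```text
position: [0.5198, 0.2416, 0.046]
contact_force: [-0.2, 0.6, 0.4]
t 12.35 pos [0.5198 0.2416 0.046 ] [ 3.139e+00 -1.000e-03  1.707e+00] shift [-0.002  -0.0012  0.003 ] roll 0.0004 tilt [ 0.003 -0.001] w 0.0598 F [-0.2  0.6  0.4]
time: 13.02
position: [0.5194, 0.2417, 0.046]
eef_rot: [3.139, -0.0, 1.708]
contact_force: [-1.2, -0.1, 5.9]
gripper_width: 0.0341
gripper_force: 59.4
t 13.02 pos [0.5194 0.2417 0.046 ] [ 3.139 -0.     1.708] shift [-0.0021 -0.0008  0.003 ] roll 0.0006 tilt [ 0.002 -0.   ] w 0.0341 F [-1.2 -0.1  5.9]
```

```bash
python3 -m handwheel '[0,0,0,-0.01,0, 0,0,0,-0.03,0, 0,0,0,-0.06,0, 0,0,0,-0.09,0, 0,0,0,-0.12,0, 0,0,0,-0.14,0, 0,0,0,-0.16,0, 0,0,0,-0.16,0, 0,0,0,-0.16,0]';python3 to.py .523 -.1935 .21 1.782
```

```text
time: 13.77
position: [0.5191, 0.2415, 0.2059]
eef_rot: [3.139, -0.0, 1.708]
contact_force: [-1.1, -1.3, -1.3]
gripper_width: 0.0347
gripper_force: 59.8
t 13.77 pos [0.5191 0.2415 0.2059] [ 3.139 -0.     1.708] shift [-0.4314 -0.0555 -0.0045] roll -0.0236 tilt [ 0.003 -0.   ] w 0.0347 F [-1.1 -1.3 -1.3]
```

```bash
python3 -m handwheel '[0,-0.015,0,0,0, 0,-0.045,0,0,0, 0,-0.085,-0.01,0,-0.01, 0,-0.125,-0.01,0,-0.01, 0,-0.165,-0.015,0,-0.02, 0,-0.205,-0.02,0,-0.023, 0,-0.245,-0.03,0,-0.023, 0,-0.285,-0.035,0,-0.023, 0,-0.325,-0.04,0,-0.023, 0,-0.36,-0.045,0,-0.023]'|grep pos; python3 -m handwheel '[0,-0.03,0,0,0, 0,-0.05,-0.005,0,0, 0,-0.06,-0.005,0,0, 0,-0.06,-0.005,0,0, 0,-0.06,-0.005,0,0, 0,-0.06,-0.005,0,0]'|grep pos; python3 to.py .523 -.1935 .092 1.782
```

```text
position: [0.5209, -0.1249, 0.2024]
position: [0.5305, -0.1784, 0.2038]
t 15.1 pos [ 0.5305 -0.1784  0.2038] [-3.141e+00 -2.000e-03  1.784e+00] shift [-0.0134 -0.0105  0.1118] roll 0.0005 tilt [-0.001 -0.002] w 0.0342 F [-1.2  0.1 -1.1]
```

```bash
python3 -m handwheel '[0,-0.008,-0.006,0,0, 0,-0.013,-0.01,0.02,0, 0,-0.013,-0.01,0.05,0, 0,-0.013,-0.01,0.075,0, 0,-0.013,-0.01,0.09,0, 0,-0.013,-0.01,0.1,0, 0,-0.013,-0.01,0.106,0, 0,-0.013,-0.01,0.106,0, 0,-0.013,-0.01,0.106,0, 0,-0.013,-0.01,0.106,0]'|grep -E "pos|contact";python3 to.py .523 -.1935 .090 1.782
```

```text
position: [0.5249, -0.1964, 0.0999]
contact_force: [0.2, 0.9, -0.7]
t 15.93 pos [ 0.5249 -0.1964  0.0999] [3.139e+00 1.000e-03 1.781e+00] shift [ 0.0032 -0.0012  0.0099] roll -0.0005 tilt [0.002 0.001] w 0.0345 F [ 0.2  0.9 -0.7]
```

```bash
python3 -m handwheel '[0,0.001,0,0.002,0, 0,0.003,-0.001,0.004,0, 0,0.003,-0.001,0.006,0, 0,0.003,-0.001,0.007,0, 0,0.003,-0.001,0.007,0, 0,0.003,-0.001,0.007,0]'|grep -E "pos|contact"; python3 -m handwheel '[0,0,0,0.001,0, 0,0,0,0.001,0, 0,0,0,0.001,0]'|grep -E "pos|contact"; python3 -m handwheel '[0,0,0,0.001,0, 0,0,0,0.001,0, 0,0,0,0.001,0]'|grep -E "pos|contact"
```

```text
position: [0.5218, -0.1935, 0.0914]
contact_force: [-0.2, -0.6, -1.1]
position: [0.5219, -0.1936, 0.0905]
contact_force: [0.6, 0.0, -0.7]
position: [0.5222, -0.1937, 0.09]
contact_force: [-1.5, 0.6, 4.4]
```

```bash
python3 -m handwheel '[0.15,0,0,0,0, 0.3,0,0,-0.001,0, 0.6,0,0,-0.001,0, 0.6,0,0,-0.001,0, 0.6,0,0,-0.001,0, 0.6,0,0,-0.001,0]'|grep -E "contact|width"; python3 -m handwheel '[0.6,0,0,-0.02,0, 0.6,0,0,-0.05,0, 0.6,0,0,-0.09,0, 0.6,0,0,-0.12,0, 0.6,0,0,-0.12,0]'|grep pos;python3 to.py .5294 .1807 .2 1.706
```

```text
contact_force: [0.3, 0.8, -0.4]
gripper_width: 0.0516
position: [0.5272, -0.1946, 0.2182]
t 17.85 pos [ 0.5272 -0.1946  0.2182] [3.13  0.008 1.78 ] shift [0.3668 0.0799 0.0162] roll 0.0236 tilt [0.012 0.007] w 0.0515 F [ 2.2 -0.1  0.8]
```

```bash
python3 -m handwheel '[0.6,0.02,0.005,0,0, 0.6,0.06,0.015,0,0, 0.6,0.1,0.025,0,0.01, 0.6,0.14,0.035,0.01,0.02, 0.6,0.18,0.045,0.01,0.023, 0.6,0.22,0.055,0.01,0.023, 0.6,0.26,0.065,0.01,0.023, 0.6,0.3,0.07,0.01,0.023, 0.6,0.34,0.075,0.01,0.023, 0.6,0.36,0.075,0.01,0.023]'|grep pos; python3 -m handwheel '[0.6,0,0,0,0, 0.6,0,0,0,0, 0.6,0,0,0,0]'|grep pos;  python3 to.py .5294 .1807 .069 1.706
```

```text
position: [0.5191, 0.1814, 0.2009]
position: [0.5207, 0.173, 0.2001]
t 18.93 pos [0.5207 0.173  0.2001] [-3.141e+00  1.000e-03  1.707e+00] shift [0.0066 0.0097 0.131 ] roll 0.0003 tilt [-0.     0.001] w 0.0514 F [-0.2 -0.1 -0.4]
```

```bash
python3 - <<'E'
from h import *
im=r.read_camera("side"); cv2.imwrite("pics/s4.png",cv2.resize(im[50:340,130:390,::-1],None,fx=2,fy=2))
b=blue(im); b[:50]=0;b[170:]=0;b[:,:255]=0;b[:,320:]=0
for a,p,_ in blobs(b,15): print(a,p,[fitcap(n,dict(side=p),.055)[0].round(4) for n in("domed","wide")])
E
```

```text
152 [289.21  90.33] [array([ 0.5341, -0.2494]), array([ 0.5379, -0.2645])]
189 [287.74 107.78] [array([ 0.5177, -0.1811]), array([ 0.5213, -0.195 ])]
```

View pics/s4.png

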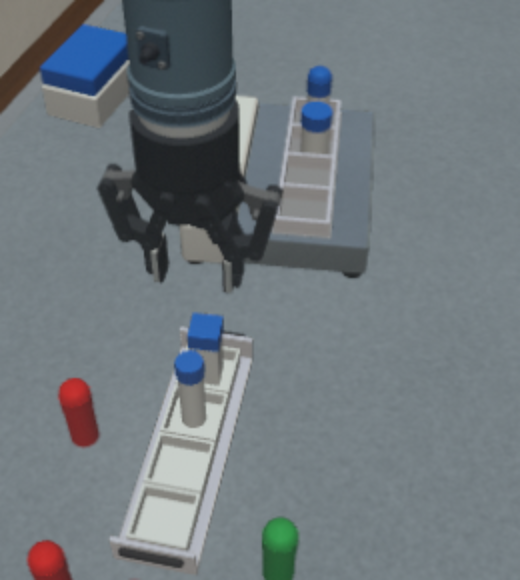

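```bash
python3 -m handwheel '[0.6,0.003,0.005,0,0, 0.6,0.006,0.01,0.03,0, 0.6,0.006,0.01,0.06,0, 0.6,0.006,0.01,0.09,0, 0.6,0.006,0.01,0.11,0, 0.6,0.006,0.01,0.12,0, 0.6,0.006,0.01,0.13,0, 0.6,0.006,0.01,0.131,0, 0.6,0.006,0.01,0.131,0, 0.6,0.006,0.01,0.131,0]'|grep -E "pos|contact";  python3 to.py .5294 .1807 .069 1.706;python3 -m handwheel '[0,0,0,0,0, 0,0,0,0,0, 0,0,0,0,0, 0,0,0,0,0, 0,0,0,0,0, 0,0,0,0,0, 0,0,0,0,0, 0,0,0,0,0]';  python3 to.py .5294 .1807 .069 1.706
```

```text
position: [0.5309, 0.1819, 0.0709]
contact_force: [1.2, -0.2, 0.2]
t 19.82 pos [0.5309 0.1819 0.0709] [ 3.139 -0.     1.707] shift [-0.001  -0.0017  0.0019] roll 0.0005 tilt [ 0.003 -0.   ] w 0.0513 F [ 1.2 -0.2  0.2]
time: 20.48
position: [0.5305, 0.1821, 0.0709]
eef_rot: [3.14, -0.0, 1.708]
contact_force: [-0.5, 0.5, 6.3]
gripper_width: 0.0246
gripper_force: 58.5
t 20.48 pos [0.5305 0.1821 0.0709] [ 3.14  -0.     1.708] shift [-0.0012 -0.0013  0.0019] roll 0.0006 tilt [ 0.002 -0.   ] w 0.0246 F [-0.5  0.5  6.3]
```

```bash
python3 -m handwheel '[0,0,0,-0.01,0, 0,0,0,-0.03,0, 0,0,0,-0.06,0, 0,0,0,-0.09,0, 0,0,0,-0.12,0, 0,0,0,-0.14,0, 0,0,0,-0.16,0, 0,0,0,-0.16,0, 0,0,0,-0.16,0]'|grep -E "pos|width";python3 to.py .5115 -.1397 .23 1.782
```

```text
position: [0.5303, 0.1818, 0.231]
gripper_width: 0.0246
t 21.23 pos [0.5303 0.1818 0.231 ] [ 3.138 -0.     1.708] shift [-0.316  -0.0625  0.0008] roll -0.0236 tilt [0.003 0.   ] w 0.0246 F [ 0.7  0.2 -0.3]
```

```bash
python3 -m handwheel '[0,-0.015,0,0,0, 0,-0.045,-0.01,0,0, 0,-0.085,-0.02,0,-0.01, 0,-0.125,-0.025,0,-0.01, 0,-0.165,-0.035,0,-0.02, 0,-0.205,-0.04,0,-0.023, 0,-0.245,-0.05,0,-0.023, 0,-0.28,-0.06,0,-0.023, 0,-0.305,-0.062,0,-0.023, 0,-0.316,-0.062,0,-0.023]'|grep pos; python3 -m handwheel '[0,0,0,0,0, 0,0,0,0,0, 0,0,0,0,0, 0,0,0,0,0]'|grep pos; python3 to.py .5115 -.1397 .12 1.782
```

```text
position: [0.5087, -0.1458, 0.2273]
position: [0.5117, -0.1366, 0.2293]
t 22.4 pos [ 0.5117 -0.1366  0.2293] [-3.142e+00 -1.000e-03  1.785e+00] shift [-0.0032 -0.0008  0.1093] roll 0.001 tilt [-0.    -0.001] w 0.0243 F [-0.5  0.2 -1.2]
```

```bash
python3 -m handwheel '[0,-0.002,0,0.01,0, 0,-0.002,0,0.03,0, 0,-0.002,0,0.06,0, 0,-0.002,0,0.08,0, 0,-0.002,0,0.095,0, 0,-0.002,0,0.103,0, 0,-0.002,0,0.107,0, 0,-0.002,0,0.108,0, 0,-0.002,0,0.108,0, 0,-0.002,0,0.108,0]'|grep -E "pos|contact"; python3 -m handwheel '[0,0,0,0.001,0, 0,0,0,0.002,0, 0,0,0,0.003,0, 0,0,0,0.003,0, 0,0,0,0.003,0]'|grep -E "pos|contact"; python3 to.py .5115 -.1397 .115 1.782
```

```text
position: [0.5129, -0.142, 0.1226]
contact_force: [0.5, -0.1, 0.5]
position: [0.5117, -0.142, 0.1185]
contact_force: [-0.9, -0.3, -0.8]
t 23.65 pos [ 0.5117 -0.142   0.1185] [3.142 0.    1.78 ] shift [0.0023 0.0002 0.0035] roll -0.0007 tilt [0. 0.] w 0.0245 F [-0.9 -0.3 -0.8]
```

```bash
python3 -m handwheel '[0,0.001,0,0.001,0, 0,0.002,0,0.002,0, 0,0.002,0,0.003,0, 0,0.002,0,0.003,0, 0,0.002,0,0.003,0]'|grep -E "pos|contact"; python3 -m handwheel '[0,0,0,0.001,0, 0,0,0,0.001,0, 0,0,0,0.001,0]'|grep -E "pos|contact"; python3 to.py .5115 -.1397 .115 1.782
```

```text
position: [0.5113, -0.1399, 0.1154]
contact_force: [1.3, 0.1, -0.1]
position: [0.5116, -0.1401, 0.115]
contact_force: [-0.7, 0.3, 3.1]
t 24.32 pos [ 0.5116 -0.1401  0.115 ] [3.141 0.    1.78 ] shift [ 0.0004  0.     -0.    ] roll -0.0006 tilt [0. 0.] w 0.0243 F [-0.7  0.3  3.1]
```

Contact at the expected height. Release and go to the square one at (.5359, .1264).

```bash
python3 -m handwheel '[0.15,0,0,0,0, 0.3,0,0,-0.001,0, 0.6,0,0,-0.001,0, 0.6,0,0,-0.001,0, 0.6,0,0,-0.001,0, 0.6,0,0,-0.001,0]'|grep -E "contact|width"; python3 -m handwheel '[0.6,0,0,-0.02,0, 0.6,0,0,-0.05,0, 0.6,0,0,-0.08,0, 0.6,0,0,-0.1,0, 0.6,0,0,-0.1,0, 0.6,0,0,-0.1,0]'|grep pos;python3 to.py .5359 .1264 .2 1.706
```

```text
contact_force: [-0.1, -1.1, -0.0]
gripper_width: 0.0511
position: [0.5125, -0.1402, 0.217]
t 25.32 pos [ 0.5125 -0.1402  0.217 ] [3.139e+00 2.000e-03 1.780e+00] shift [0.2559 0.0782 0.0167] roll 0.0235 tilt [0.003 0.002] w 0.0512 F [-0.3  0.7 -0.4]
```

```bash
python3 -m handwheel '[0.6,0.02,0.005,0,0, 0.6,0.06,0.015,0,0, 0.6,0.1,0.03,0,0.01, 0.6,0.14,0.045,0.01,0.02, 0.6,0.18,0.06,0.01,0.023, 0.6,0.22,0.07,0.01,0.023, 0.6,0.245,0.076,0.01,0.023, 0.6,0.256,0.078,0.01,0.023, 0.6,0.256,0.078,0.01,0.023, 0.6,0.256,0.078,0.01,0.023]'|grep pos; python3 -m handwheel '[0.6,0,0,0,0, 0.6,0,0,0,0, 0.6,0,0,0,0]'|grep pos;  python3 to.py .5359 .1264 .055 1.706
```

```text
position: [0.5335, 0.1259, 0.204]
position: [0.5347, 0.1239, 0.2051]
t 26.4 pos [0.5347 0.1239 0.2051] [-3.141e+00  1.000e-03  1.704e+00] shift [0.0025 0.0016 0.1501] roll -0.0008 tilt [-0.001  0.001] w 0.0509 F [ 0.6 -0.1 -0.3]
```

```bash
python3 -m handwheel '[0.6,0.002,0.001,0.01,0, 0.6,0.002,0.001,0.04,0, 0.6,0.002,0.001,0.07,0, 0.6,0.002,0.001,0.1,0, 0.6,0.002,0.001,0.12,0, 0.6,0.002,0.001,0.135,0, 0.6,0.002,0.001,0.145,0, 0.6,0.002,0.001,0.15,0, 0.6,0.002,0.001,0.15,0, 0.6,0.002,0.001,0.15,0]'|grep -E "pos|contact";  python3 to.py .5359 .1264 .055 1.706;python3 -m handwheel '[0.3,0,0,0,0, 0,0,0,0,0, 0,0,0,0,0, 0,0,0,0,0, 0,0,0,0,0, 0,0,0,0,0, 0,0,0,0,0, 0,0,0,0,0]';  python3 to.py .5359 .1264 .055 1.706
```

```text
position: [0.5358, 0.1288, 0.0559]
contact_force: [-0.4, 0.6, 0.2]
t 27.23 pos [0.5358 0.1288 0.0559] [ 3.141 -0.     1.708] shift [-0.0024 -0.0002  0.0009] roll 0.0005 tilt [ 0.001 -0.   ] w 0.0515 F [-0.4  0.6  0.2]
time: 27.9
position: [0.5364, 0.1293, 0.0569]
eef_rot: [3.139, -0.0, 1.708]
contact_force: [-0.1, 0.3, 5.6]
gripper_width: 0.0291
gripper_force: 59.3
t 27.9 pos [0.5364 0.1293 0.0569] [ 3.139 -0.     1.708] shift [-0.0028 -0.0009  0.0019] roll 0.0006 tilt [ 0.003 -0.   ] w 0.0291 F [-0.1  0.3  5.6]
```

```bash
python3 -m handwheel '[0,0,0,-0.01,0, 0,0,0,-0.03,0, 0,0,0,-0.06,0, 0,0,0,-0.09,0, 0,0,0,-0.12,0, 0,0,0,-0.14,0, 0,0,0,-0.16,0, 0,0,0,-0.16,0, 0,0,0,-0.16,0]'|grep -E "pos|width";python3 to.py .4993 -.0835 .217 1.782
```

```text
position: [0.5356, 0.1288, 0.2165]
gripper_width: 0.0292
t 28.65 pos [0.5356 0.1288 0.2165] [3.139 0.    1.708] shift [-0.2053 -0.0649 -0.0005] roll -0.0237 tilt [0.002 0.001] w 0.0292 F [ 0.1  0.4 -1. ]
```

```bash
python3 -m handwheel '[0,-0.015,-0.005,0,0, 0,-0.045,-0.015,0,0, 0,-0.08,-0.025,0,-0.01, 0,-0.115,-0.035,0,-0.01, 0,-0.15,-0.045,0,-0.02, 0,-0.18,-0.055,0,-0.023, 0,-0.2,-0.062,0,-0.023, 0,-0.205,-0.065,0,-0.023, 0,-0.205,-0.065,0,-0.023, 0,-0.205,-0.065,0,-0.023]'|grep pos; python3 -m handwheel '[0,0,0,0,0, 0,0,0,0,0, 0,0,0,0,0]'|grep pos; python3 to.py .4993 -.0835 .106 1.782
```

```text
position: [0.4978, -0.0822, 0.2142]
position: [0.4991, -0.0812, 0.2155]
t 29.73 pos [ 0.4991 -0.0812  0.2155] [ 3.141e+00 -1.000e-03  1.784e+00] shift [-0.0024 -0.0003  0.1095] roll 0.0005 tilt [ 0.    -0.001] w 0.0291 F [ 0.5  0.5 -0.5]
```

```bash
python3 -m handwheel '[0,-0.001,0,0.01,0, 0,-0.001,0,0.03,0, 0,-0.001,0,0.06,0, 0,-0.001,0,0.08,0, 0,-0.001,0,0.095,0, 0,-0.001,0,0.103,0, 0,-0.001,0,0.107,0, 0,-0.001,0,0.109,0, 0,-0.001,0,0.109,0, 0,-0.001,0,0.109,0]'|grep -E "pos|contact"; python3 -m handwheel '[0,0,0,0,0, 0,0,0,0.001,0, 0,0,0,0.002,0, 0,0,0,0.002,0, 0,0,0,0.002,0]'|grep -E "pos|contact"; python3 to.py .4993 -.0835 .101 1.782
```

```text
position: [0.5, -0.0842, 0.1074]
contact_force: [-0.3, -0.3, -1.2]
position: [0.499, -0.0843, 0.1046]
contact_force: [0.0, -0.6, -1.4]
t 30.98 pos [ 0.499  -0.0843  0.1046] [3.141 0.    1.78 ] shift [0.0007 0.0004 0.0036] roll -0.0007 tilt [0. 0.] w 0.0294 F [ 0.  -0.6 -1.4]
```

```bash
python3 -m handwheel '[0,0,0,0.001,0, 0,0,0,0.002,0, 0,0,0,0.003,0, 0,0,0,0.003,0, 0,0,0,0.003,0]'|grep -E "pos|contact"; python3 -m handwheel '[0,0,0,0.001,0, 0,0,0,0.001,0, 0,0,0,0.001,0]'|grep -E "pos|contact"
```

```text
position: [0.4989, -0.0842, 0.1013]
contact_force: [0.5, 0.5, -1.0]
position: [0.4992, -0.0841, 0.1009]
contact_force: [-1.5, -0.1, 3.4]
```

```bash
python3 -m handwheel '[0.15,0,0,0,0, 0.3,0,0,-0.001,0, 0.6,0,0,-0.001,0, 0.6,0,0,-0.001,0, 0.6,0,0,-0.001,0, 0.6,0,0,-0.001,0]'|grep -E "contact|width"; python3 -m handwheel '[0.6,0,0,-0.02,0, 0.6,0,0,-0.05,0, 0.6,0,0,-0.08,0, 0.6,0,0,-0.11,0, 0.6,0.04,0,-0.12,0, 0.6,0.08,0,-0.12,0, 0.6,0.12,0,-0.12,0, 0.6,0.16,0,-0.12,0, 0.6,0.2,0,-0.12,0, 0.6,0.24,0,-0.12,0]'|grep pos; python3 -m handwheel '[0.6,0.04,0,0,0, 0.6,0.08,0,0,0, 0.6,0.08,0,0,0, 0.6,0.08,0,0,0, 0.6,0.08,0,0,0]'|grep pos
python3 - <<'E'
from h import *
im={c:r.read_camera(c) for c in("top","side")}
M=(.5174,-.1681,.2113); Y=dict(domed=-.084,wide=-.028,tall=.028,square=.084)
bl={}
for c in im:
    b=blue(im[c])
    if c=="top": b[:,:280]=0;b[:150]=0;b[225:]=0
    else: b[:75]=0;b[190:]=0;b[:,:250]=0;b[:,330:]=0
    bl[c]=[p for a,p,_ in blobs(b,15)]
for n,y in Y.items():
    t=box(M,(0,),(y,),(.055+sum(CAP[n][1:])/2,)); o={}
    for c in im:
        q=proj(c,t)[0]; o[c]=min(bl[c],key=lambda p:np.hypot(*(p-q)))
    x,e=fitcap(n,o,.055); d=R.from_euler('z',-M[2]).apply([x[0]-M[0],x[1]-M[1],0]); print(n,d[:2].round(4),"want",y,e.round(2))
a=cv2.resize(im["side"][60:220,190:350,::-1],(560,560))[:, :400]; b=cv2.resize(im["top"][130:230,280:410,::-1],(400,308))
out=np.zeros((560,800,3),np.uint8); out[:,:400]=a; out[:308,400:]=b; cv2.imwrite("pics/end.png",out)
E
```

```text
contact_force: [0.7, 0.1, 0.6]
gripper_width: 0.0513
position: [0.4485, 0.1521, 0.2217]
position: [0.4325, 0.2285, 0.2213]Traceback (most recent call last):
  File "<stdin>", line 13, in <module>
ValueError: min() iterable argument is empty
```

```bash
cat > fin.py <<'E'
from h import *
im={c:r.read_camera(c) for c in("top","side")}
M=(.5174,-.1681,.2113); Y=dict(domed=-.084,wide=-.028,tall=.028,square=.084)
bl={}
for c in im:
    b=blue(im[c])
    if c=="top": b[:,:280]=0;b[:150]=0;b[225:]=0
    else: b[:75]=0;b[190:]=0;b[:,:250]=0;b[:,330:]=0
    bl[c]=[p for a,p,_ in blobs(b,15)]
print({c:len(v) for c,v in bl.items()})
for n,y in Y.items():
    t=box(M,(0,),(y,),(.055+sum(CAP[n][1:])/2,)); o={}
    for c in im:
        q=proj(c,t)[0]; k=[p for p in bl[c] if np.hypot(*(p-q))<9]
        if k: o[c]=min(k,key=lambda p:np.hypot(*(p-q)))
    if not o: print(n,"not seen"); continue
    x,e=fitcap(n,o,.055); d=R.from_euler('z',-M[2]).apply([x[0]-M[0],x[1]-M[1],0]); print(n,list(o),d[:2].round(4),"want",y,e.round(2))
a=cv2.resize(im["side"][60:220,190:350,::-1],(560,560))[:, :400]; b=cv2.resize(im["top"][130:230,280:410,::-1],(400,308))
out=np.zeros((560,800,3),np.uint8); out[:,:400]=a; out[:308,400:]=b; cv2.imwrite("pics/end.png",out)
E
python3 fin.py
```

```text
{'top': 4, 'side': 0}
domed ['top'] [-0.0015 -0.0858] want -0.084 [0. 0.]
wide ['top'] [-0.0024 -0.0281] want -0.028 [ 0. -0.]
tall ['top'] [-0.0022  0.027 ] want 0.028 [-0.  0.]
square ['top'] [-0.0012  0.0829] want 0.084 [0. 0.]
```

View pics/end.png

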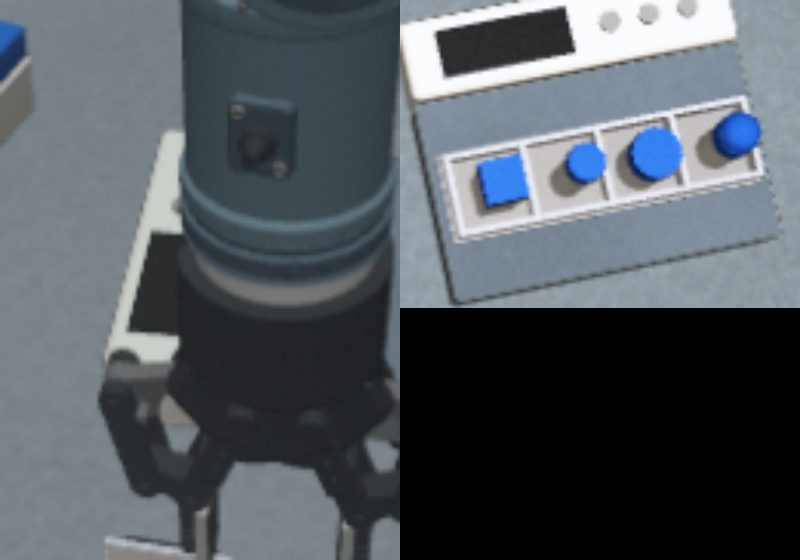

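The top view shows all four caps in their cells, at crop positions square (503,180), tall (586,163), wide (655,153) and domed (737,134). Each is within 3 mm of its cell centre, in reversed order. The side view is blocked by the arm, which is clear of everything.

```bash
python3 -c "
from rig import r
print(r.job_done())"
```

```text
the job is handed in; nothing more can be done
None
```

All four bottles are in the mixer cells in reverse order and the job is handed in at about 33 s; the last top-camera picture puts each within 3 mm of its cell centre, but the arm blocked the side view, so uprightness of tall and square was judged from the top view and set-down force alone.

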